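Point out the broken cast and call for a remake

TASK

One of the three plaster casts on the rubber mat is a broken lump without teeth. Point it out: bring the fingertips over the middle of it from above, no more than about 3 cm clear of its top and without touching it, and stay there for two full seconds. Then push the call box's lever with the fingers all the way over to its far stop, leave it there and draw back; touch none of the casts and leave everything else standing where it is.

Things in the scene. Friction and masses are not known exactly. Their poses are not given: they have to be found in the camera images.
- mat: flat dark rubber mat 120x380x5 mm, fixed on the bench; origin at the centre of its underside, x across its width, y along its length. The three casts stand in a row along it, in any order
- broken_cast: the broken cast: an irregular whitish plaster lump without any teeth, 60x93 mm in plan, 56 mm to its highest peak (the peak is about 25 mm off the middle, towards its -y), loose on the mat; the origin is the centre of its underside
- broken_top (a point): point above the middle of the broken cast's footprint, level with its highest peak (56 mm above its underside): nothing of the cast reaches above this point
- arch_1: whole dental model: grey horseshoe row of teeth on a plaster foot, 58x68x28 mm, loose on the mat; the origin is the centre of its underside
- arch_2: second whole dental model, the same as the first, loose on the mat; the origin is the centre of its underside
- call_lever_base: call box: grey block 70x50x25 mm fixed on the bench right of the mat; origin at the centre of its underside. Its x axis is the direction in which the lever is to be pushed (about away from the robot), its y axis is the lever's pivot axis; the pivot is 22 mm above the bench
- call_lever_tip (a point): centre of the 26 mm black ball at the end of the toggle lever, 80 mm from the pivot, 92 to 102 mm above the bench; the steel lever rod is 10 mm thick
- call_lever (a joint): lever angle in rad: 0 leans 0.5 rad towards the robot (box -x), 0.5 is upright, 1.0 is its far stop, 0.5 rad past upright (box +x). It stays where it is left; pushing at the ball takes under 1.5 N
- dish: small glass dappen dish, 34x36x26 mm, loose near the mat; leave it alone; the origin is the centre of its underside
- tin: round tin with a screw lid, 58 mm across, 26 mm high, loose behind the mat; leave it alone; the origin is the centre of its underside
- die: single small plaster crown die, 18 mm across, 31 mm high, loose behind the mat; leave it alone; the origin is the centre of its underside
- strip_box: flat card box 42x62x16 mm, loose in front of the mat; leave it alone; the origin is the centre of its underside
- white_jar: white jar with a lid, 52 mm across, 55 mm high, loose on the right front of the bench; leave it alone; the origin is the centre of its underside

How it is judged:
On the way, in this order (a step that is already met when the one before it is completed fails the run):
1. the fingertips dwell just above the middle of the broken cast for nearly two seconds, with the lever not yet pushed (horizontal distance between the grasp point and broken_top below 0.025 m and z of the grasp point in the frame of broken_top between 0.012 and 0.065 m and value of joint call_lever below 0.4 rad), for 1.8 s.
2. the lever is pushed over to its far stop (value of joint call_lever above 0.9 rad), for 0.2 s.
At the end, for the whole second after the job is handed in: The broken cast was pointed out first (fingertips within 25 mm of its middle in plan and up to about 45 mm above its top, without contact, for 1.8 s); the lever now stands within 0.1 rad of its far stop; the casts have moved less than 6 mm and the bystanders less than 10 mm (value of joint call_lever above 0.9 rad and distance of each of broken_cast, arch_1, arch_2 from where it was at the start of the episode below 0.006 m and distance of each of dish, tin, die, strip_box, white_jar from where it was at the start of the episode below 0.01 m); the robot touches nothing.
It fails at once if the robot touches one of the casts (contact force between any of broken_cast, arch_1, arch_2 and the fingers above 0.3 N or contact force between any of broken_cast, arch_1, arch_2 and the arm above 0.3 N).
It fails at once if a cast is lifted, carried or shifted by more than 6 mm (distance of any of broken_cast, arch_1, arch_2 from where it was at the start of the episode above 0.006 m).
It fails at once if a bystander is lifted, carried or shifted by more than 10 mm (distance of any of dish, tin, die, strip_box, white_jar from where it was at the start of the episode above 0.01 m).
It also fails if it takes over 48 s, if anything falls off the work surface, if the arm or the gripper's body presses on something with over 40 N, if the wrist force passes 120 N, or if a joint passes its speed limit or range.

ROBOT

A 7-joint arm with a two-finger parallel gripper is mounted at the origin on a cart in front of the work surface, level with it; the furniture and walls round the work are solid. World frame = base frame: x ahead of the robot, y to its left, z up, the work surface at z = 0. Lengths are in m, angles in rad, forces in N, time in s.
With the tool pointing down it reaches from about 0.4 to 0.85 m from the base axis. Payload 10.4 kg.
Tool frame: the origin (TCP) lies midway between the tips of the shut fingers; the grasp point (between the pads) lies 19 mm behind it; z points along the fingers, y is the line along which they close (so a half turn about z gives the same grasp; the last joint's range is limited). The gripper opens to 87 mm and grips with 3 to 60 N. Pads are 19 mm wide; open, the fingers measure 117 mm over their backs; the gripper's body (75 mm by 190 mm) begins 51 mm behind the grasp point.
Start: joints at [-0.023, 0.332, -0.065, 1.46, 0.022, 1.35, -0.088], TCP at [0.625, 0, 0.223] pointing down, gripper open.
Joint ranges: [-2.6, 2.6], [-0.5, 2.12], [-1.47, 1.34], [0.16, 2.42], [-1.27, 4.41], [0.06, 2.06], [-2.6, 2.6]. Speed limits (rad/s): [2.22, 2.22, 2.79, 2.79, 3.14, 3.14, 3.14].

INTERFACE

Orientations are given as a unit quaternion [x, y, z, w].
In Python, from bench import r gives the robot as it stands.
- The arm moves only by the tool apply_moves, never from a script. Its argument "steps" is a list of rows, each a list of 7 numbers: the turn, a rotation vector about the tool's x, y, z in rad, then the shift along the tool's x, y, z in mm, then the opening, from -1 (shut) to 1 (fully open). In form: [[ax, ay, az, x, y, z, claw], ...]. A call has 1 to 20 rows; each row is the pose to reach, as a shift and turn from the pose commanded when the call began, along the tool's axes at that moment; what a row does not reach only later rows make up. A row lasts 1/12 s, in which the tool goes at most 41.7 mm and 7.16 degrees, less where a joint would pass 70% of its speed; a pose out of reach is approached as far as the arm can. A call with a gripper value outside its range is refused whole. The fingers move at their own pace and stop on an object; "force" is the grip in N (left out, the last holds). Time passes only in rows, so rows that repeat a pose let the fingers close. It gives the time, the measured TCP pose, the force, the opening and the grip force at its end, in the units of the state.
- r.read_state(): the state, without advancing time (a new reading comes with each control period).
- r.camera(name): name is "scene" or "side" or "wrist"; returns a dict with "pixels" (480x640x3 uint8, red, green, blue), "z_map" (480x640 float32, m along the optical axis (not along the pixel's ray), 0 where there is no reading), "fovy" (degrees; the focal length in pixels is half the picture's height over the tangent of half this angle, whatever the lens; pixels are square), "cx", "cy" (the principal point, pixels), "k1" (the pictures are not rectified: a ray, as slopes to the right and down, at radius r is drawn at 1 + k1 r^2 times it, then the intrinsics apply), "position" and "orientation" of the camera in the world. Camera axes: x right, y down, z forward; pixel columns grow to the right and rows downward; lengths in m; the calibration is good to about 2 mm. A picture is of the moment at which its call begins.
- r.close_job(): hands the job in; it is judged then, once.
The state is a dict: "time": time; "joint_positions": joint angles; "joint_vel": joint speeds; "joint_torque": joint torques, N m; "ee_pos": TCP position; "eef_rot": TCP orientation; "ft_force": force on the tool from outside, world axes, zero at the start; "torque": the same for the moment, N m; "width": finger opening in m; "grip_force": force on a finger pad.
Only numpy, scipy, OpenCV 4.12 (cv2) and the standard library are available. Lean on these libraries where they do the work, as an engineer would, in place of code of your own. Each camera call takes 0.05 s, during which the arm holds its last target. There are 200 camera calls.

## Working session

There is one attempt and no reset: what is moved stays moved. The work goes in short steps, Python scripts to look and compute and a tool call to move; the robot and the scene stay as the last step left them, time stands still between calls to the robot, and variables do not carry over. Pictures are saved under pics/ and viewed, at most 10 in all, crops included, and the job is handed in when it is done.

Besides the shell and the picture viewer there is one more tool, called after "Request:" in YAML: its name, and indented under it one key for each argument. apply_moves: Moves the arm, as the interface text tells. Its arguments: {"type":"object","properties":{"steps":{"type":"array","items":{"type":"array","items":{"type":"number"}}},"force":{"type":"number"}},"required":["steps"]}

```bash
mkdir -p pics
cat > h.py <<'E'
import numpy as np,cv2
from scipy.spatial.transform import Rotation as R
from bench import r
def cloud(c):
    h,w=c["z_map"].shape; f=h/2/np.tan(np.radians(c["fovy"])/2)
    u,v=np.meshgrid(np.arange(w),np.arange(h))
    K=np.array([[f,0,c["cx"]],[0,f,c["cy"]],[0,0,1]],float)
    p=cv2.undistortPoints(np.stack([u,v],-1).reshape(-1,1,2).astype(float),K,np.array([c["k1"],0,0,0,0.])).reshape(h,w,2)
    z=c["z_map"]; P=np.dstack([p[...,0]*z,p[...,1]*z,z])
    P=R.from_quat(c["orientation"]).apply(P.reshape(-1,3)).reshape(h,w,3)+c["position"]
    P[z==0]=np.nan
    return P
E
python3 - <<'E'
from h import *
for n in("scene","side"):
    c=r.camera(n);P=cloud(c);np.savez(n,P=P,px=c["pixels"])
    cv2.imwrite(f"pics/{n}0.png",c["pixels"][...,::-1]); print(n,c["position"],c["orientation"],c["k1"])
s=r.read_state();print(s["time"],s["ee_pos"],s["eef_rot"],s["width"],R.from_quat(s["eef_rot"]).as_matrix())
E
```

```text
scene [-0.10472266 -0.63327014  0.89336547] [ 0.82431633 -0.40715386  0.17149461 -0.35400271] -0.14697126740454003
side [0.56853383 0.64680312 0.47378805] [ 0.00902705  0.85643942 -0.51600995 -0.01279706] -0.08688204350538166
0.1 [6.24645837e-01 1.59696812e-06 2.21855400e-01] [ 7.07092271e-01  7.07121004e-01 -4.73786291e-04 -4.27642993e-04] 0.08678154157947894 [[-4.06762301e-05  9.99999187e-01 -1.27481193e-03]
 [ 9.99999997e-01  4.05930403e-05 -6.52823651e-05]
 [-6.52305635e-05 -1.27481458e-03 -9.99999185e-01]]
```

View pics/scene0.png

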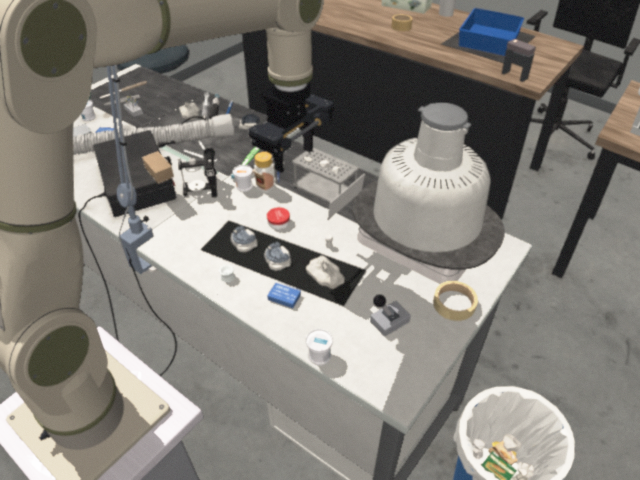

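View pics/side0.png

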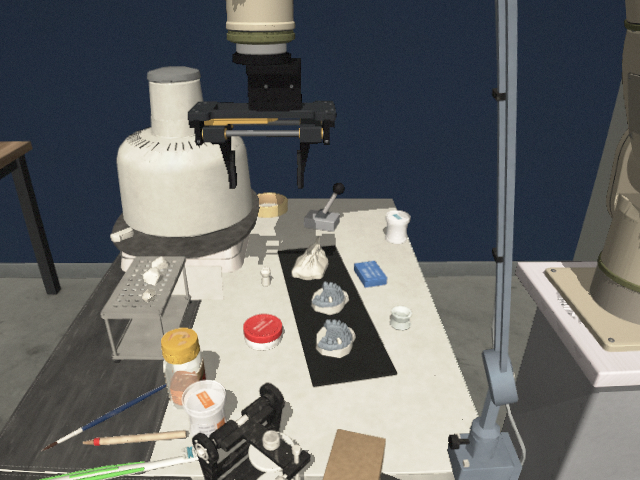

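The broken lump is at scene (324,271) and side (310,262). The lever ball is at scene (379,300) and side (338,188). The furnace stands behind, with its base right of the lump.

Run:
```python
from h import *
def st(n,Q): print(n,len(Q),"min",Q.min(0).round(3),"max",Q.max(0).round(3),"mid",((Q.min(0)+Q.max(0))/2).round(3),"med",np.median(Q,0).round(3))
C={}
for n,(lump,ball,box) in dict(scene=((324,271),(379,300),(390,317)),side=((310,262),(338,188),(322,220))).items():
    d=np.load(n+".npz");P=d["P"];px=d["px"].astype(int)
    print(n,P[lump[1],lump[0]],P[ball[1],ball[0]],P[box[1],box[0]])
    v,u=np.mgrid[:480,:640]
    w=(abs(u-lump[0])<32)&(abs(v-lump[1])<32)
    L=w&(P[...,2]>.012)&(P[...,2]<.075)
    k,lab=cv2.connectedComponents(L.astype(np.uint8)); l=lab[lump[1],lump[0]]
    Q=P[lab==l]; st("lump",Q); print(" peak",Q[Q[:,2].argmax()]); C[n]=Q
    g=(abs(u-ball[0])<12)&(abs(v-ball[1])<12)&(px.max(-1)<70)&(P[...,2]>.07)&(P[...,2]<.13)
    st("ball",P[g]); print(" px",u[g].mean(),v[g].mean())
    B=(abs(u-box[0])<30)&(abs(v-box[1])<25)&(P[...,2]>.019)&(P[...,2]<.03)
    k,lab,s,c=cv2.connectedComponentsWithStats(B.astype(np.uint8));l=1+s[1:,4].argmax()
    Q=P[lab==l];st("box",Q); print(cv2.minAreaRect(Q[:,:2].astype(np.float32)*1000))
    # obstacles near lump & lever
    for nm,cx,cy in(("lump",*np.median(C[n],0)[:2]),):
        O=P[(P[...,2]>.06)&(P[...,2]<.5)&(P[...,0]>.3)&(P[...,0]<1.1)&(P[...,1]<-.05)&(P[...,1]>-.6)]
        H,xe,ye=np.histogram2d(O[:,0],O[:,1],[np.arange(.3,1.11,.05),np.arange(-.6,0,.05)]);print(H.astype(int))
A=np.vstack(list(C.values()));st("both",A);print(cv2.minAreaRect(A[:,:2].astype(np.float32)*1000))
```

```text
scene [ 0.54683685 -0.14359303  0.02625253] [ 0.49238582 -0.31695878  0.10256549] [ 0.52211667 -0.33089732  0.0307468 ]
lump 679 min [ 0.526 -0.185  0.012] max [ 0.596 -0.091  0.059] mid [ 0.561 -0.138  0.035] med [ 0.546 -0.144  0.022]
 peak [ 0.54170026 -0.15817095  0.05885007]
ball 112 min [ 0.486 -0.326  0.088] max [ 0.505 -0.306  0.108] mid [ 0.496 -0.316  0.098] med [ 0.493 -0.317  0.1  ]
 px 379.2857142857143 300.58035714285717
box 565 min [ 0.492 -0.359  0.019] max [ 0.571 -0.293  0.03 ] mid [ 0.532 -0.326  0.025] med [ 0.524 -0.33   0.024]
((533.4383544921875, -326.1504211425781), (51.74760818481445, 71.99612426757812), 72.5478744506836)
[[   0    0    0    0    0    0    0    0    0    0    0]
 [   0    0    0    0    0    0    0    0    0    0    0]
 [   0    0    0    0    0    0    0    0    0    0    0]
 [   0    0    0    0    0  114    0    0    0    0    0]
 [   0    0    0    0    0   45    0    0    0    0    0]
 [   0    0    0    0    0    0    0    0    0    0    0]
 [   0    0    0    0    0    0    0    0    0    0    0]
 [   0    0    0    0  116  719 1513 11
[... 1586 characters left out ...]
32  348   76    0]
 [   0    0    0    0    0    0   17   88 1862  948  125]
 [   0    0    0    0    0    0   68 1355  493 2742  282]
 [   0    0    0    0    0    0   56 1568  510 2543  256]
 [   0    0    0    0    0    0   47  233  971 1391  175]
 [   0    0    0    0    0    0   10  114  486  211    4]
 [   0    0    0    0    0    0    0    0    0    0    0]
 [   0    0    0    0    0    0    0    0    0    0    0]
 [   0    0    0    0    0    0    0    0    0    0    0]]
both 1486 min [ 0.526 -0.185  0.012] max [ 0.597 -0.086  0.059] mid [ 0.561 -0.136  0.035] med [ 0.552 -0.129  0.021]
((559.481201171875, -134.9040069580078), (97.40177917480469, 61.04746627807617), 77.0333023071289)
```

Request:
apply_moves:
  steps:
    - [0,0,-0.1,0,-10,0,-1]
    - [0,0,-0.2,0,-20,0,-1]
    - [0,0,-0.3,0,-30,0,-1]
    - [0,0,-0.4,0,-40,0,-1]
    - [0,0,-0.5,0,-50,0,-1]
    - [0,0,-0.6,0,-60,0,-1]
    - [0,0,-0.7,-10,-64,0,-1]
    - [0,0,-0.8,-25,-64,0,-1]
    - [0,0,-0.9,-40,-64,0,-1]
    - [0,0,-1.0,-55,-64,0,-1]
    - [0,0,-1.1,-70,-64,10,-1]
    - [0,0,-1.2,-85,-64,20,-1]
    - [0,0,-1.265,-100,-64,30,-1]
    - [0,0,-1.265,-115,-64,40,-1]
    - [0,0,-1.265,-125,-64,50,-1]
    - [0,0,-1.265,-135,-64,60,-1]
    - [0,0,-1.265,-135,-64,70,-1]
    - [0,0,-1.265,-135,-64,80,-1]
    - [0,0,-1.265,-135,-64,80,-1]
    - [0,0,-1.265,-135,-64,80,-1]

```text
time: 1.77
ee_pos: [0.5609, -0.1337, 0.142]
eef_rot: [0.152, 0.988, 0.0, -0.001]
ft_force: [0.5, -0.0, -0.1]
width: 0.0007
grip_force: 0.0
```

Run:
```python
from h import *
c=r.camera("side");cv2.imwrite("pics/side1.png",c["pixels"][...,::-1]);P=cloud(c)
c=r.camera("wrist");W=cloud(c);cv2.imwrite("pics/w1.png",c["pixels"][...,::-1])
s=r.read_state();print(s["time"],s["ee_pos"],s["width"],R.from_quat(s["eef_rot"]).as_matrix().round(3),s["ft_force"],s["joint_positions"])
for P in(W,):
    m=(P[...,2]>.012)&(P[...,2]<.065)&(abs(P[...,0]-.56)<.06)&(abs(P[...,1]+.135)<.07)
    Q=P[m];print(len(Q),Q.min(0),Q.max(0),cv2.minAreaRect(Q[:,:2].astype(np.float32)*1000) if len(Q) else 0)
```

```text
1.8667 [ 0.56146795 -0.13416982  0.14310201] 0.0007001567352929959 [[-0.954  0.3    0.001]
 [ 0.3    0.954  0.   ]
 [-0.001  0.    -1.   ]] [-0.1699481  -0.67769652  0.32024067] [ 0.25428558  0.2875928  -0.1168809   1.68927342  0.03569251  1.16600864
  1.39419928]
9331 [ 0.52870179 -0.18107999  0.01201415] [ 0.59661267 -0.08746507  0.05945663] ((560.7723999023438, -133.29989624023438), (92.08387756347656, 59.16852569580078), 75.06739807128906)
```

View pics/side1.png

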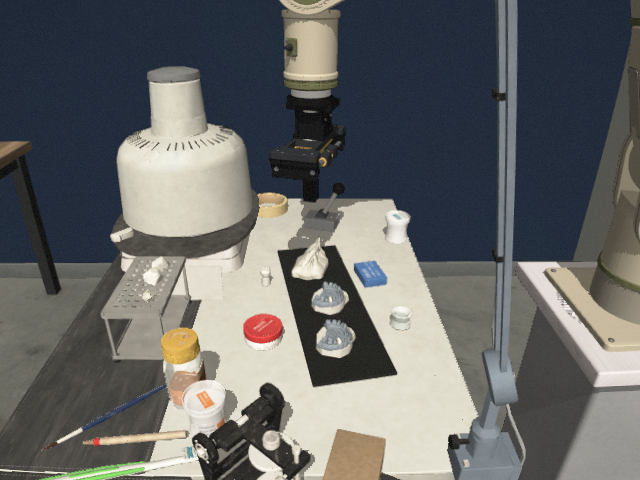

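View pics/w1.png

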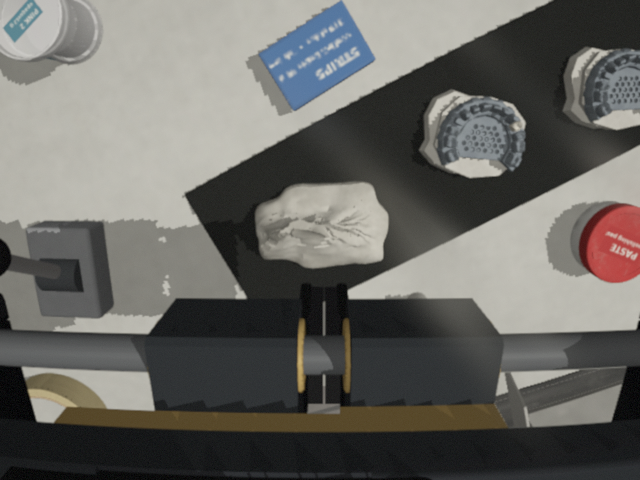

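Side view: the shut fingers hang at (311,190). Wrist view: the lump is at (322,225) without teeth, the two arches are at (480,135) and (610,90), and the lever box is at (70,270). The lump's centre is confirmed at (0.561, -0.134), so I descend and dwell.

Request:
apply_moves:
  steps:
    - [0,0,0,0,0,10,-1]
    - [0,0,0,0,0,20,-1]
    - [0,0,0,0,0,30,-1]
    - [0,0,0,0,0,40,-1]
    - [0,0,0,0,0,48,-1]
    - [0,0,0,0,0,54,-1]
    - [0,0,0,0,0,58,-1]
    - [0,0,0,0,0,60,-1]
    - [0,0,0,0,0,60,-1]
    - [0,0,0,0,0,60,-1]
    - [0,0,0,0,0,60,-1]
    - [0,0,0,0,0,60,-1]
    - [0,0,0,0,0,60,-1]
    - [0,0,0,0,0,60,-1]
    - [0,0,0,0,0,60,-1]
    - [0,0,0,0,0,60,-1]
    - [0,0,0,0,0,60,-1]
    - [0,0,0,0,0,60,-1]
    - [0,0,0,0,0,60,-1]
    - [0,0,0,0,0,60,-1]

```text
time: 3.53
ee_pos: [0.561, -0.135, 0.0826]
eef_rot: [0.152, 0.988, 0.0, 0.0]
ft_force: [0.2, -0.5, 0.0]
width: 0.0004
grip_force: 0.0
```

Request:
apply_moves:
  steps:
    - [0,0,0,0,0,0,-1]
    - [0,0,0,0,0,0,-1]
    - [0,0,0,0,0,0,-1]
    - [0,0,0,0,0,0,-1]
    - [0,0,0,0,0,0,-1]
    - [0,0,0,0,0,0,-1]
    - [0,0,0,0,0,0,-1]
    - [0,0,0,0,0,0,-1]
    - [0,0,0,0,0,0,-1]
    - [0,0,0,0,0,0,-1]
    - [0,0,0,0,0,0,-1]
    - [0,0,0,0,0,0,-1]
    - [0,0,0,0,0,0,-1]
    - [0,0,0,0,0,0,-1]
    - [0,0,0,0,0,0,-1]
    - [0,0,0,0,0,0,-1]
    - [0,0,0,0,0,0,-1]
    - [0,0,0,0,0,0,-1]
    - [0,0,0,0,0,0,-1]
    - [0,0,0,0,0,0,-1]

```text
time: 5.2
ee_pos: [0.561, -0.135, 0.0826]
eef_rot: [0.152, 0.988, 0.0, 0.0]
ft_force: [0.2, 0.1, 0.1]
width: 0.0007
grip_force: 0.0
```

Request:
apply_moves:
  steps:
    - [0,0,0,0,0,-15,-1]
    - [0,0,0,0,0,-30,-1]
    - [0,0,0,0,0,-45,-1]
    - [0,0,0,0,0,-60,-1]
    - [0,0,0,5,-15,-60,-1]
    - [0,0,0,10,-30,-60,-1]
    - [0,0,0,15,-45,-60,-1]
    - [0,0,0,20,-65,-60,-1]
    - [0,0,0,25,-85,-60,-1]
    - [0,0,0,30,-105,-60,-1]
    - [0,0,0,35,-125,-60,-1]
    - [0,0,0,40,-145,-60,-1]
    - [0,0,0,45,-160,-60,-1]
    - [0,0,0,50,-175,-60,-1]
    - [0,0,0,53,-187,-60,-1]
    - [0,0,0,53,-187,-60,-1]
    - [0,0,0,53,-187,-60,-1]

```text
time: 6.62
ee_pos: [0.4542, -0.2974, 0.1426]
eef_rot: [0.153, 0.988, 0.0, 0.0]
ft_force: [0.8, -0.8, 0.1]
width: 0.0004
grip_force: 0.0
```

Run:
```python
from h import *
s=r.read_state();print(s["time"],s["ee_pos"],s["ft_force"])
T=R.from_quat(s["eef_rot"])
for n in("scene","side"):
    c=r.camera(n);P=cloud(c);px=c["pixels"];cv2.imwrite(f"pics/{n}2.png",px[...,::-1])
    d=(P-s["ee_pos"])@T.as_matrix()
    m=(abs(d[...,0])<.2)&(abs(d[...,1])<.12)&(P[...,2]>.035)&(P[...,2]<.125)
    Q=d[m]*1000;k,lab,st,ce=cv2.connectedComponentsWithStats(m.astype(np.uint8))
    for i in range(1,k):
        if st[i,4]>15: print(n,ce[i].round(),"tool mm",(d[lab==i]*1000).min(0).round(),(d[lab==i]*1000).max(0).round(),"world",P[lab==i].mean(0).round(3))
```

```text
6.6167 [ 0.45423562 -0.29736421  0.14256401] [ 0.8383317  -0.82161466  0.08454451]
scene [401. 251.] tool mm [-200.   77.   72.] [-188.  119.   85.] world [ 0.67  -0.264  0.065]
scene [374. 301.] tool mm [-41.  -6.  41.] [-34.   6.  53.] world [ 0.49  -0.308  0.096]
scene [387. 310.] tool mm [-87.  -9.  69.] [-54.   2. 107.] world [ 0.518 -0.323  0.052]
scene [319. 341.] tool mm [ 60. -13.  86.] [111.  39. 108.] world [ 0.376 -0.26   0.049]
side [334. 195.] tool mm [-83.  -5.  36.] [-37.  17. 107.] world [ 0.51  -0.308  0.079]
side [256. 211.] tool mm [-200.   84.   75.] [-188.  119.   81.] world [ 0.673 -0.256  0.066]
side [398. 219.] tool mm [ 58. -12.  87.] [109.  44. 108.] world [ 0.381 -0.251  0.048]
```

View pics/side2.png

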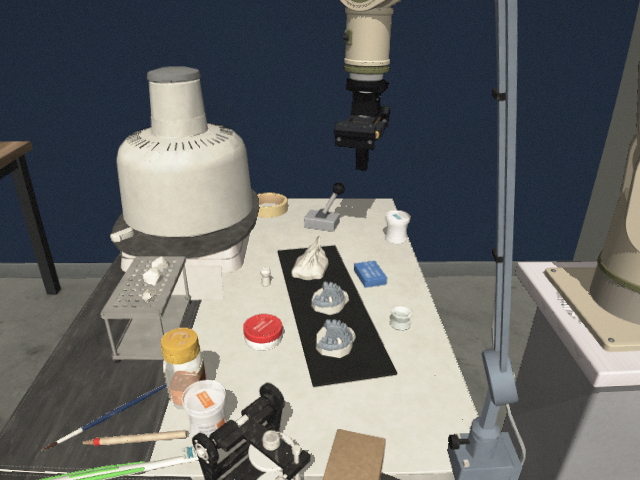

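Side view: the shut fingers at (362,160) are on the robot side of the ball (338,188), and the jar at (397,225) is clear. I lower and push.

Request:
apply_moves:
  steps:
    - [0,0,0,0,1,15,-1]
    - [0,0,0,0,2,30,-1]
    - [0,0,0,0,2,45,-1]
    - [0,0,0,0,2,56,-1]
    - [0,0,0,0,2,60,-1]
    - [0,0,0,-8,2,60,-1]
    - [0,0,0,-16,2,60,-1]
    - [0,0,0,-24,2,60,-1]
    - [0,0,0,-30,2,60,-1]
    - [0,0,0,-36,2,60,-1]
    - [0,0,0,-42,2,60,-1]
    - [0,0,0,-48,2,60,-1]
    - [0,0,0,-54,2,60,-1]
    - [0,0,0,-60,2,60,-1]
    - [0,0,0,-66,2,60,-1]
    - [0,0,0,-72,2,60,-1]
    - [0,0,0,-78,2,60,-1]
    - [0,0,0,-84,2,60,-1]
    - [0,0,0,-90,2,60,-1]
    - [0,0,0,-92,2,60,-1]

```text
time: 8.38
ee_pos: [0.5433, -0.3232, 0.0823]
eef_rot: [0.152, 0.988, 0.0, 0.0]
ft_force: [-0.6, 0.9, -0.3]
width: 0.0002
grip_force: 0.5
```

```bash
cat > lev.py <<'E'
from h import *
s=r.read_state();print(s["time"],s["ee_pos"],s["ft_force"])
for n in("scene","side"):
    c=r.camera(n);P=cloud(c);cv2.imwrite(f"pics/{n}_{s['time']:.1f}.png",c["pixels"][...,::-1])
    q=P-[.535,-.323,.022];a=q@[.954,-.3,0];b=q@[.3,.954,0]
    m=(abs(b)<.018)&(q[...,2]>.015)&(a**2+q[...,2]**2<.095**2)
    px=c["pixels"]
    for z0 in(.02,.035,.05,.065):
        k=m&(abs(q[...,2]-z0)<.0075); print(n,z0,k.sum(),np.percentile(a[k],[5,50,95]).round(3) if k.sum() else "")
E
python3 lev.py
```

```text
8.3833 [ 0.5433433  -0.32315944  0.08233743] [-0.56289373  0.92826007 -0.31475326]
scene 0.02 29 [-0.001  0.006  0.011]
scene 0.035 33 [0.006 0.012 0.016]
scene 0.05 29 [0.013 0.017 0.024]
scene 0.065 67 [-0.003  0.003  0.023]
side 0.02 28 [0.004 0.009 0.016]
side 0.035 31 [0.01  0.015 0.021]
side 0.05 32 [0.016 0.022 0.027]
side 0.065 107 [-0.001  0.014  0.037]
```

Request:
apply_moves:
  steps:
    - [0,0,0,-2,0,0,-1]
    - [0,0,0,-4,0,0,-1]
    - [0,0,0,-6,0,0,-1]
    - [0,0,0,-8,0,0,-1]
    - [0,0,0,-8,0,0,-1]
    - [0,0,0,-8,0,0,-1]

```text
time: 8.98
ee_pos: [0.5498, -0.3255, 0.0824]
eef_rot: [0.152, 0.988, 0.0, -0.0]
ft_force: [-3.5, 1.0, 0.1]
width: 0.0003
grip_force: 1.6
```

```bash
python3 lev.py
```

```text
8.9833 [ 0.54979931 -0.3255      0.08240989] [-3.54829361  1.01221377  0.05429271]
scene 0.02 37 [0.003 0.008 0.016]
scene 0.035 34 [0.011 0.016 0.022]
scene 0.05 28 [0.018 0.023 0.029]
scene 0.065 69 [0.004 0.009 0.031]
side 0.02 28 [0.006 0.011 0.018]
side 0.035 34 [0.014 0.018 0.026]
side 0.05 36 [0.02  0.027 0.034]
side 0.065 114 [0.006 0.023 0.045]
```

The force has risen to 3.7 N, so the lever is at its stop. I push slightly more to be sure, then draw back and rise.

Request:
apply_moves:
  steps:
    - [0,0,0,-2,0,0,-1]
    - [0,0,0,-2,0,0,-1]
    - [0,0,0,-2,0,0,-1]
    - [0,0,0,-2,0,0,-1]
    - [0,0,0,5,0,0,-1]
    - [0,0,0,15,0,0,-1]
    - [0,0,0,30,0,0,-1]
    - [0,0,0,45,0,0,-1]
    - [0,0,0,60,0,0,-1]
    - [0,0,0,70,0,-10,-1]
    - [0,0,0,75,0,-30,-1]
    - [0,0,0,75,0,-50,-1]
    - [0,0,0,75,0,-70,-1]
    - [0,0,0,75,0,-90,-1]
    - [0,0,0,75,0,-100,-1]
    - [0,0,0,75,0,-100,-1]
    - [0,0,0,75,0,-100,-1]

```text
time: 10.5
ee_pos: [0.4789, -0.303, 0.1824]
eef_rot: [0.152, 0.988, -0.0, 0.001]
ft_force: [-0.2, -0.1, -1.3]
width: 0.001
grip_force: 0.0
```

```bash
python3 lev.py; cp pics/side_10*.png pics/fin.png; ls pics
```

```text
10.5 [ 0.47890428 -0.30302386  0.18242016] [-0.18333809 -0.05468093 -1.31645112]
scene 0.02 32 [0.003 0.009 0.013]
scene 0.035 38 [0.01  0.016 0.022]
scene 0.05 37 [0.018 0.024 0.03 ]
scene 0.065 41 [0.026 0.029 0.039]
side 0.02 31 [0.006 0.011 0.018]
side 0.035 35 [0.013 0.019 0.026]
side 0.05 36 [0.022 0.027 0.034]
side 0.065 56 [0.028 0.034 0.046]
fin.png
scene0.png
scene2.png
scene_10.5.png
scene_8.4.png
scene_9.0.png
side0.png
side1.png
side2.png
side_10.5.png
side_8.4.png
side_9.0.png
w1.png
```

View pics/fin.png

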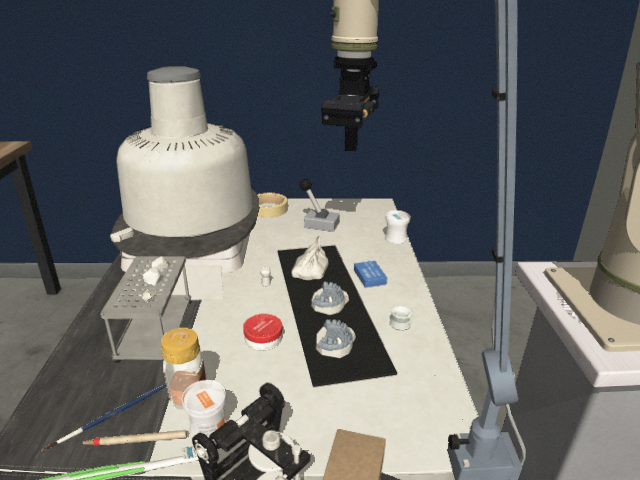

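The lever now leans away, with its ball at (305,186). The gripper is clear at (350,140), and everything else stands where it was.

```bash
python3 -c "
from bench import r
print(r.close_job())"
```

```text
the job is handed in; nothing more can be done
None
```

I pointed out the broken cast for over two seconds without touching it, then pushed the lever to its far stop, drew back clear of everything and handed the job in; the hand-in returned no verdict.

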